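# Tighten a jack ram's gland ring with a pin spanner

### The arm

A 7-joint arm with a two-finger parallel gripper is mounted at the origin on the work surface. World frame = base frame: x ahead of the robot, y to its left, z up, the work surface at z = 0. Lengths are in m, angles in rad, forces in N, time in s.
With the tool pointing down it reaches from about 0.35 to 0.9 m from the base axis. Payload 8.1 kg.
Tool frame: the origin (TCP) lies midway between the tips of the shut fingers; the grasp point (between the pads) lies 19 mm behind it (r.grip_point_offset is the distance from the TCP to the grasp point, in m); z points along the fingers, y is the line along which they close (so a half turn about z gives the same grasp; the last joint's range is limited). The gripper opens to 92 mm and grips with 3 to 60 N. Pads are 19 mm wide; open, the fingers measure 130 mm over their backs; the gripper's body (75 mm by 190 mm) begins 47 mm behind the grasp point.
Start: joints at [1.058, 0.434, 0.025, 1.573, -0.012, 1.134, -0.075], TCP at [0.249, -0.573, 0.227] pointing down, gripper open.
Joint ranges: [-2.62, 2.62], [-0.44, 2.09], [-1.27, 1.32], [0.08, 2.57], [-1.32, 4.46], [0.12, 2], [-2.74, 2.74]. Speed limits (rad/s): [2.22, 2.22, 3.01, 3.01, 3.14, 3.14, 3.14].

### API

Orientations are given as a unit quaternion [x, y, z, w].
In Python, from bench import r gives the robot as it stands. The module is installed in compiled form; this text tells all that it offers.
- The arm moves only by the tool send_rows, never from a script. Its arguments are lists of equal length, an entry for each row: "delta_pos": the shift along the tool's x, y, z in mm, a list of three; "rotation": the turn, a rotation vector about the tool's x, y, z in degrees, a list of three; "hand": the finger opening in mm, from 0 to 91.8. In form: {"delta_pos": [[dx, dy, dz], ...], "rotation": [[ax, ay, az], ...], "hand": [hand, ...]}. A call has 1 to 20 rows; each row shifts and turns the commanded pose from where the row before left it, along the tool's axes as they then stand; what a row does not reach is not made up. A row lasts 1/8 s, in which the tool goes at most 62.5 mm and 10.7 degrees, less where a joint would pass 70% of its speed; a pose out of reach is approached as far as the arm can. A call with a gripper value outside its range is refused whole. The fingers move at their own pace and stop on an object; "newtons" is the grip in N (left out, the last holds). Time passes only in rows, so rows that do not move let the fingers close. It gives the time, the measured TCP pose, the force, the opening and the grip force at its end, in the units of the state.
- r.get_state(): the state, without advancing time (a new reading comes with each control period).
- r.camera(name): name is "scene" or "top"; returns a dict with "frame" (400x640x3 uint8, red, green, blue), "range_z" (400x640 float32, m along the optical axis (not along the pixel's ray), 0 where there is no reading), "intrinsics" (3x3 intrinsics, pixels), "distortion" ([k1, k2, p1, p2, k3] as OpenCV has them; the pictures are not rectified), "R" (3x3) and "t" (3): a world point X has camera coordinates R X + t. Camera axes: x right, y down, z forward; pixel columns grow to the right and rows downward; lengths in m; the calibration is good to about 2 mm. A picture is of the moment at which its call begins.
- r.sign_off(): hands the job in; it is judged then, once.
The state is a dict: "clock": time; "q": joint angles; "qvel": joint speeds; "joint_torque": joint torques, N m; "tcp_pos": TCP position; "tcp_rot": TCP orientation; "force": force on the tool from outside, world axes, zero at the start; "moment": the same for the moment, N m; "width": opening from 0.0 (shut) to 1.0 (fully open); "grasp_force": force on a finger pad.
Only numpy, scipy, OpenCV 4.12 (cv2) and the standard library are available. Lean on these libraries where they do the work, as an engineer would, in place of code of your own. Each camera call takes 0.05 s, during which the arm holds its last target. There are 200 camera calls.

### The job

Take the pin spanner from its two-rail rest, feel both of its pins fully into holes of the gland ring on the leaning jack ram, and only then turn the ring clockwise until it is fully home against its stop. Then stand the spanner back upright on its rest with the pins between the rails and let go. Turn the ring only with the spanner, keep the fingers off it, and leave the other things on the bench as they are.

Things in the scene. Friction and masses are not known exactly. Their poses are not given: they have to be found in the camera images.
- spanner_grip (a point): Centre of the grip of the loose steel pin spanner (about 0.35 kg), standing upright at the start. Grip: flat block 44 (spanner x) x 14 (y) x 40 mm high, to be pinched across its 14 mm. Spanner z points from the head up through the grip. The stem below the grip is 16 mm thick and 30 mm long.
- spanner_head (a point): Centre of the flat underside of the spanner's head, 62 mm below spanner_grip along spanner z; same axes. Head: 54 (x) x 26 (y) x 12 mm high. Two round-ended pins, 6 mm thick, stick out 8 mm below the underside at x = -20 and +20 mm. A half turn of the spanner is the same.
- ring_face (a point): Centre of the steel gland ring's outer face, about 145 mm above the bench. z: the ring's axis, out of the face, leaning 30 degrees from vertical to the robot's side; the frame does not turn with the ring. Ring 64 mm wide, 12 mm thick, 20 mm bore; six through holes 9 mm wide, 60 degrees apart on a 20 mm radius. The holes' angle varies and no reading gives it.
- ring (a joint): How far the ring has been turned clockwise (seen looking at its face), rad: starts from 0 to 0.35, hard stop at 1.2. It does not tell where the holes are. The ring is stiff (about 0.45 N m) and stays where left: pins slid lightly over its face (under 10 N) do not turn it.
- rest_top (a point): Centre of the fixed rest at the height of its rails' tops (18 mm above the bench), where the underside of the spanner's head stands. Two wooden rails along x, each 80 x 14 x 14 mm on a thin plate, leave a 14 mm gap (y -7 to +7 mm) in which the pins hang free. At the start the spanner's x lies along the rails.
- stand_base (a point): Centre of the underside of the fixed blue steel stand that clamps the leaning ram (67 mm thick, ring on its upper end); base 150 (x) x 110 (y) mm. The ring face is 45 mm to -x and 145 mm up from here, in the stand's own axes.
- pulley: Loose steel belt pulley, 60 mm wide, 26 mm high, origin at the centre of its underside. Bystander.
- bearing: Loose steel bearing lying flat, 42 mm wide, 14 mm high, origin at the centre of its underside. Bystander.
- grease_can: Loose grey can, 66 mm wide, 85 mm high, origin at the centre of its underside. Bystander.
- combo_wrench: Loose flat wrench lying on the bench, under 200 mm long and under 15 mm high. Bystander.
- socket: Loose steel socket standing between stand and rest, 26 mm wide, 30 mm high, origin at the centre of its underside. Bystander.
There are look-alikes about, which are no part of the job. Leave any orange or yellow look-alike of the part that bears spanner_grip alone.

How it is judged:
By the outcome, as a careful person would: the job done as asked, in the order asked, and still so for the second after the job is handed in, with the robot touching nothing.
It also fails if it takes over 67 s, if anything falls off the work surface, if the arm or the gripper's body presses on something with over 40 N, if the wrist force passes 120 N, or if a joint passes its speed limit or range.

## Working session

There is one attempt and no reset: what is moved stays moved. The work goes in short steps, Python scripts to look and compute and a tool call to move; the robot and the scene stay as the last step left them, time stands still between calls to the robot, and variables do not carry over. Pictures are saved under pics/ and viewed, at most 10 in all, crops included, and the job is handed in when it is done.

Besides the shell and the picture viewer there is one more tool, called after ">>>" by a JSON object that holds its "op" and its "data". send_rows: Moves the arm, as the interface text tells. Its arguments: {"type":"object","properties":{"delta_pos":{"type":"array","items":{"type":"array","items":{"type":"number"}}},"rotation":{"type":"array","items":{"type":"array","items":{"type":"number"}}},"hand":{"type":"array","items":{"type":"number"}},"newtons":{"type":"number"}},"required":["delta_pos","rotation","hand"]}

```bash
mkdir -p pics
cat > h.py <<'E'
import numpy as np, cv2
from scipy.spatial.transform import Rotation as Ro
from bench import r
def cam(n):
    c=r.camera(n); np.savez('/tmp/'+n+'.npz',**{k:np.array(v) for k,v in c.items()}); return c
def load(n): return dict(np.load('/tmp/'+n+'.npz'))
def px2w(c,u,v,z=None):
    K=np.array(c['intrinsics']);p=cv2.undistortPoints(np.array([[[u,v]]],float),K,np.array(c['distortion'],float))[0,0]
    R=np.array(c['R']);t=np.array(c['t']);d=np.array([p[0],p[1],1.])
    if z is None:
        return R.T@(d*c['range_z'][int(round(v)),int(round(u))]-t)
    o=-R.T@t;w=R.T@d;return o+w*(z-o[2])/w[2]
def w2px(c,X):
    K=np.array(c['intrinsics']);rv=cv2.Rodrigues(np.array(c['R']))[0]
    return cv2.projectPoints(np.array(X,float).reshape(-1,1,3),rv,np.array(c['t'],float),K,np.array(c['distortion'],float))[0][:,0]
def cloud(c):
    K=np.array(c['intrinsics']);h,w=c['range_z'].shape
    uv=np.stack(np.meshgrid(np.arange(w),np.arange(h)),-1).reshape(-1,1,2).astype(float)
    p=cv2.undistortPoints(uv,K,np.array(c['distortion'],float))[:,0]
    z=c['range_z'].reshape(-1,1);P=np.hstack([p*z,z])
    return ((P-np.array(c['t']))@np.array(c['R'])).reshape(h,w,3)
def save(img,n,box=None,s=1):
    if box: img=img[box[1]:box[3],box[0]:box[2]]
    img=cv2.resize(img,None,fx=s,fy=s,interpolation=cv2.INTER_CUBIC)
    cv2.imwrite('pics/'+n,img[...,::-1])
def st():
    s=r.get_state()
    for k in ['clock','q','tcp_pos','tcp_rot','force','moment','width','grasp_force']: print(k,np.round(s[k],4))
    print(np.round(Ro.from_quat(s['tcp_rot']).as_matrix(),3)); return s
E
python3 - <<'E'
from h import *
for n in ['scene','top']:
    c=cam(n); save(c['frame'],n+'0.png'); print(n,c['t'],-np.array(c['R']).T@c['t'])
st()
E
```

```text
scene [ 0.18171815 -0.38792818  1.26547405] [1.01128198 0.06038382 0.87097467]
top [0.02357195 0.59881507 0.92244245] [ 0.3662859  -0.02628698  1.0369083 ]
clock 0.1
q [ 1.0584  0.4351  0.025   1.574  -0.0116  1.134  -0.0751]
tcp_pos [ 0.2488 -0.5729  0.226 ]
tcp_rot [ 9.791e-01  2.035e-01 -2.000e-04 -7.000e-04]
force [ 0.3536 -0.06    0.4729]
moment [-0.0252 -0.0137 -0.0319]
width 0.9975
grasp_force 0.0
[[ 0.917  0.398 -0.001]
 [ 0.398 -0.917  0.001]
 [-0.    -0.001 -1.   ]]
```

View pics/scene0.png

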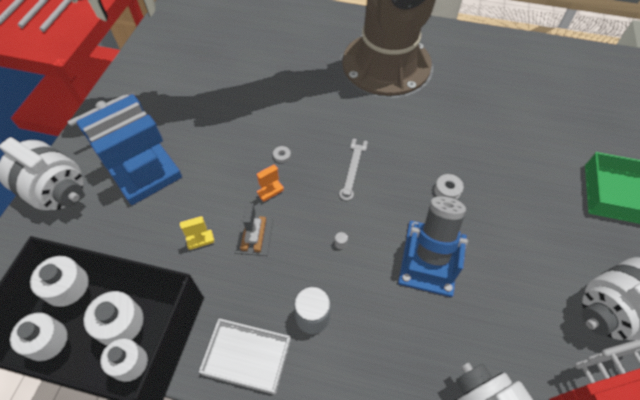

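View pics/top0.png

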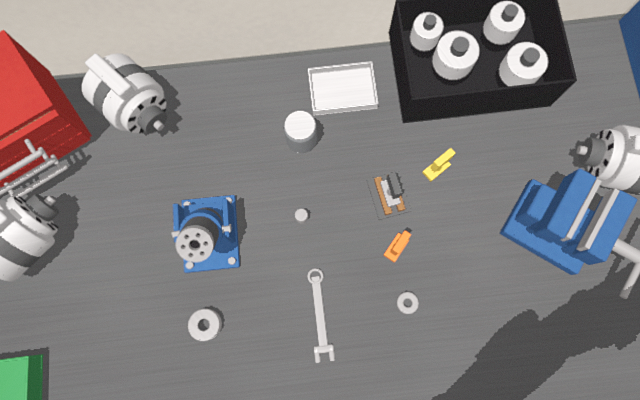

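The scene view shows the grey spanner on its rest at (255,230) and the ring at (447,207). In the top view they are at (390,193) and (195,244). Next I'll enlarge both from the top view and fit them with depth.

Run:
```python
from h import *
c=load('top'); f=c['frame']
a=cv2.resize(f[165:235,360:430],(560,560),interpolation=cv2.INTER_CUBIC)
b=cv2.resize(f[215:275,165:225],(560,560),interpolation=cv2.INTER_CUBIC)
cv2.imwrite('pics/crop1.png',cv2.resize(np.hstack([a,b]),(800,400))[...,::-1])
P=cloud(c); 
# ring plane fit
reg=P[215:275,165:225].reshape(-1,3)
print(np.percentile(reg[:,2],[1,50,90,99]))
m=reg[reg[:,2]>0.118]
cen=np.median(m,0)
for i in range(10):
    q=m[np.abs((m-cen)@ (n if i else np.array([0,0,1.])))<(0.02 if i<2 else 0.003)]
    q=q[np.linalg.norm(q-cen,axis=1)<0.036]
    cen=q.mean(0); n=np.linalg.svd(q-cen)[2][2]; n*=np.sign(n[2])
print('ring',cen,n,len(q),np.degrees(np.arccos(n[2])))
# spanner
reg=P[165:235,360:430].reshape(-1,3)
for lo,hi in [(0.06,0.13),(0.024,0.04),(0.014,0.022)]:
    g=reg[(reg[:,2]>lo)&(reg[:,2]<hi)]
    if len(g)>5:
        rc=cv2.minAreaRect((g[:,:2]*1000).astype(np.float32)); print(lo,len(g),g.mean(0),rc,np.percentile(g[:,2],[50,95]))
print(reg[:,2].max())
# bench level
print(np.median(P[250:270,240:300].reshape(-1,3),0))
```

```text
[-0.00337717  0.08625853  0.14963167  0.15985176]
ring [0.52348347 0.18705293 0.14482668] [-0.49828341  0.00479424  0.86700096] 779 29.888020048816742
0.06 302 [ 0.594772   -0.18621596  0.09099711] ((566.695556640625, -190.8680419921875), (122.07091522216797, 16.490589141845703), 5.503606796264648) [0.09691669 0.10138554]
0.024 189 [ 0.60042822 -0.18295103  0.02928368] ((605.7887573242188, -186.76309204101562), (54.023468017578125, 25.773822784423828), 9.37646198272705) [0.02916261 0.03238277]
0.014 320 [ 0.60389508 -0.19629969  0.0174806 ] ((587.85693359375, -227.17025756835938), (127.96981811523438, 116.72508239746094), 8.202040672302246) [0.01744859 0.02032906]
1.036908298943224
[ 0.5002164   0.07142572 -0.00051338]
```

View pics/crop1.png

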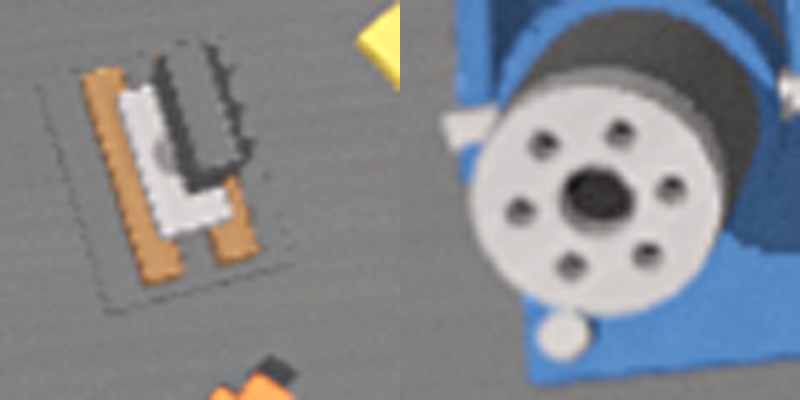

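The crop shows the spanner tilted along the rails on the left. On the right are six ring holes at crop pixels (145,145), (221,134), (272,189), (248,255), (172,266) and (120,211).

```bash
cat >> h.py <<'E'
def plan(p,R=None,yaw=None):
    """delta from the present measured pose to TCP p, rotation matrix R"""
    s=r.get_state();R0=Ro.from_quat(s['tcp_rot']).as_matrix()
    d=R0.T@(np.array(p)-s['tcp_pos'])*1000
    print('d mm (present tool axes)',np.round(d,1),'dist',round(np.linalg.norm(d),1))
    if R is not None: print('rotvec deg',np.round(Ro.from_matrix(R0.T@R).as_rotvec(degrees=True),2))
E
python3 - <<'E'
from h import *
c=load('top');P=cloud(c)
n=np.array([-.5,0.0048,.866]);n/=np.linalg.norm(n);cen=np.array([0.52348,0.18705,0.14483])
h=np.array([(145,145),(221,134),(272,189),(248,255),(172,266),(120,211)],float)
h=(h+.5)/6.6667-.5+[165,215]
ex=np.cross([0,1,0],n);ex/=np.linalg.norm(ex);ey=np.cross(n,ex)
o=-np.array(c['R']).T@c['t'];L=[]
for u,v in h:
    w=px2w(c,u,v,0.)-o;L.append(o+w*((cen-o)@n)/(w@n))
L=np.array(L);C=L.mean(0);q=np.c_[(L-C)@ex,(L-C)@ey];a=np.degrees(np.arctan2(q[:,1],q[:,0]))
print('ring cen',C,'radii',np.hypot(*q.T)*1000,'ang',a,a%60,'ex',ex,'ey',ey)
for nm in ['top','scene']:
    c=load(nm);P=cloud(c).reshape(-1,3)
    near=P[np.hypot(P[:,0]-.606,P[:,1]+.187)<.04]
    for lo,hi in [(0.094,0.108),(0.026,0.034),(0.016,0.0205)]:
        g=near[(near[:,2]>lo)&(near[:,2]<hi)]
        if len(g)>5: print(nm,lo,len(g),g.mean(0).round(4),cv2.minAreaRect((g[:,:2]*1000).astype(np.float32)))
    P=cloud(c);uv=w2px(c,cen)[0];print(uv)
    m=P.reshape(-1,3);q=m[(np.linalg.norm(m-cen,axis=1)<.045)&(np.abs((m-cen)@n)<.004)]
    a=(q-cen)@ex;b=(q-cen)@ey;print('ringcloud',q.mean(0),((q-cen)@n).mean(),cv2.minEnclosingCircle(np.c_[a,b].astype(np.float32)*1000),np.percentile(a,[1,99]),np.percentile(b,[1,99]))
E
```

```text
ring cen [0.52296565 0.18733059 0.14453147] radii [19.92691476 19.94203803 20.02345146 20.09710418 20.01308104 20.18014235] ang [  31.96706412  -28.22774827  -87.90941888 -147.69454496  151.78703941
   91.65880011] [31.96706412 31.77225173 32.09058112 32.30545504 31.78703941 31.65880011] ex [ 0.86601905 -0.          0.500011  ] ey [ 0.00240008  0.99998848 -0.00415694]
top 0.094 176 [ 0.6054 -0.1868  0.099 ] ((605.4821166992188, -187.05923461914062), (43.436126708984375, 14.928927421569824), 9.63377571105957)
top 0.026 172 [ 0.5996 -0.1832  0.0295] ((605.8635864257812, -186.557861328125), (53.99916458129883, 25.718616485595703), 9.951308250427246)
top 0.016 159 [ 0.5974 -0.1799  0.018 ] ((605.5099487304688, -186.59982299804688), (76.91218566894531, 41.51951599121094), 9.762931823730469)
[194.14119994 244.273918  ]
ringcloud [0.52362438 0.18684729 0.14489966] -1.2834496380169826e-05 ((-0.08482551574707031, -0.3088874816894531), 33.04737854003906) [-0.03060592  0.02993331] [-0.03053238  0.02986871]
scene 0.094 153 [ 0.6058 -0.1882  0.0995] ((604.9185180664062, -188.75198364257812), (44.6026496887207, 14.606476783752441), 10.751176834106445)
scene 0.026 183 [ 0.6108 -0.1852  0.0298] ((605.25244140625, -188.00787353515625), (55.25312805175781, 25.384431838989258), 6.886789321899414)
scene 0.016 193 [ 0.6129 -0.1821  0.0179] ((606.437255859375, -188.76528930664062), (75.95480346679688, 41.718502044677734), 9.810113906860352)
[448.17654783 205.83913574]
ringcloud [0.5251817  0.18554902 0.1464731 ] 0.000564876404483433 ((-2.5087649822235107, -2.3770334720611572), 34.52116775512695) [-0.03221418  0.02993427] [-0.03174507  0.02894731]
```

Run:
```python
from h import *
y=np.radians(9.8);R=np.array([[np.cos(y),np.sin(y),0],[np.sin(y),-np.cos(y),0],[0,0,-1]])
plan([.6055,-.1872,.17],R)
c=load('top');P=cloud(c);print(P[150:182,422:458,2].max(),P[225:262,383:413,2].max())
```

```text
d mm (present tool axes) [ 480.8 -211.5   56.3] dist 528.3
rotvec deg [-0.08  0.02 13.68]
1.036908298943224 1.036908298943224
```

>>> {"op": "send_rows", "data": {"delta_pos": [[34.3,-15.1,4],[34.3,-15.1,4],[34.3,-15.1,4],[34.3,-15.1,4],[34.3,-15.1,4],[34.3,-15.1,4],[34.3,-15.1,4],[34.3,-15.1,4],[34.3,-15.1,4],[34.3,-15.1,4],[34.3,-15.1,4],[34.3,-15.1,4],[34.3,-15.1,4],[34.3,-15.1,4],[0,0,0],[0,0,0],[0,0,0]], "rotation": [[0,0,0],[0,0,0],[0,0,0],[0,0,0],[0,0,0],[0,0,0],[0,0,0],[0,0,0],[0,0,0],[0,0,0],[0,0,0],[0,0,0],[0,0,0],[0,0,0],[0,0,7],[0,0,6.7],[0,0,0]], "hand": [44,44,44,44,44,44,44,44,44,44,44,44,44,44,44,44,44], "newtons": 60}}

```text
clock: 2.22
tcp_pos: [0.605, -0.1879, 0.1703]
tcp_rot: [0.996, 0.086, -0.0, -0.0]
force: [0.6, 1.1, 0.5]
width: 0.481
grasp_force: 0.0
```

Run:
```python
from h import *
st()
y=np.radians(9.8);R=np.array([[np.cos(y),np.sin(y),0],[np.sin(y),-np.cos(y),0],[0,0,-1]])
plan([.6055,-.1872,.061],R)
```

```text
clock 2.225
q [ 0.2494  0.4985 -0.0484  1.6154  0.0273  1.0293 -1.2065]
tcp_pos [ 0.605  -0.1879  0.1703]
tcp_rot [ 9.963e-01  8.570e-02 -4.000e-04 -0.000e+00]
force [0.6394 1.1136 0.501 ]
moment [0.0037 0.0216 0.0419]
width 0.4807
grasp_force 0.0
[[ 0.985  0.171 -0.001]
 [ 0.171 -0.985 -0.   ]
 [-0.001 -0.    -1.   ]]
d mm (present tool axes) [  0.7  -0.6 109.3] dist 109.3
rotvec deg [-0.01  0.05  0.03]
```

>>> {"op": "send_rows", "data": {"delta_pos": [[0.7,-0.6,25],[0,0,25],[0,0,25],[0,0,20],[0,0,14.3],[0,0,0],[0,0,0],[0,0,0],[0,0,0],[0,0,0]], "rotation": [[0,0,0],[0,0,0],[0,0,0],[0,0,0],[0,0,0],[0,0,0],[0,0,0],[0,0,0],[0,0,0],[0,0,0]], "hand": [44,44,44,44,44,44,9,9,9,9], "newtons": 60}}

```text
clock: 3.48
tcp_pos: [0.6061, -0.1874, 0.0619]
tcp_rot: [0.996, 0.085, 0.0, 0.0]
force: [-0.5, 0.3, 1.6]
width: 0.148
grasp_force: 60.0
```

Run:
```python
from h import *
st()
```

```text
clock 3.475
q [ 0.2488  0.6173 -0.0494  1.7125  0.0395  0.812  -1.2188]
tcp_pos [ 0.6061 -0.1874  0.0619]
tcp_rot [9.964e-01 8.530e-02 4.000e-04 1.000e-04]
force [-0.5226  0.2807  1.6034]
moment [0.0073 0.1822 0.0707]
width 0.1477
grasp_force 59.9569
[[ 0.985  0.17   0.001]
 [ 0.17  -0.985 -0.   ]
 [ 0.001  0.    -1.   ]]
```

```bash
cat >> h.py <<'E'
n=np.array([-.4995,0.003,.866]);n/=np.linalg.norm(n);C=np.array([0.5233,0.1870,0.1447])
ex=np.cross([0,1,0],n);ex/=np.linalg.norm(ex);ey=np.cross(n,ex)
def ringR(a):
    a=np.radians(a);x=np.cos(a)*ex+np.sin(a)*ey;return np.c_[x,np.cross(-n,x),-n]
def rel():
    """tool pose in the ring frame: mm along ex,ey,n of the head underside, tool x angle, tilt"""
    s=r.get_state();R=Ro.from_quat(s['tcp_rot']).as_matrix();B=np.c_[ex,ey,n]
    p=B.T@(np.array(s['tcp_pos'])+R[:,2]*.044-C)*1000;x=B.T@R[:,0]
    F=B.T@np.array(s['force']);M=B.T@np.array(s['moment'])
    print('head ex,ey,n',p.round(2),'ang',np.degrees(np.arctan2(x[1],x[0])).round(2),'z',(B.T@R[:,2]).round(4),'F',F.round(1),'M',M.round(2),'q7',np.round(s['q'][6],2),'t',s['clock'],'w',s['width'])
    return s,R
E
python3 - <<'E'
from h import *
p=C+n*(.069+.03);R=ringR(92); print(p)
s=r.get_state();R0=Ro.from_quat(s['tcp_rot']).as_matrix()
plan(p,R)
print('from lifted to .26: world delta',(p-np.array(s['tcp_pos'])).round(4))
E
```

```text
[0.47383627 0.18729708 0.23045693]
d mm (present tool axes) [ -66.6 -391.7 -168.7] dist 431.7
rotvec deg [-25.41  20.44 -80.15]
from lifted to .26: world delta [-0.1323  0.3747  0.1686]
```

>>> {"op": "send_rows", "data": {"delta_pos": [[0,0,-5],[0,0,-15],[0,0,-30],[0,0,-40],[0,0,-40],[0,0,-40],[0,0,-28],[0,0,0]], "rotation": [[0,0,0],[0,0,0],[0,0,0],[0,0,0],[0,0,0],[0,0,0],[0,0,0],[0,0,0]], "hand": [9,9,9,9,9,9,9,9]}}

```text
clock: 4.47
tcp_pos: [0.607, -0.1877, 0.2625]
tcp_rot: [0.996, 0.085, 0.002, 0.001]
force: [0.5, 0.1, -3.4]
width: 0.151
grasp_force: 59.9
```

Run:
```python
from h import *
st()
p=C+n*(.069+.03);plan(p,ringR(92))
```

```text
clock 4.475
q [ 0.2458  0.4262 -0.0445  1.495   0.0198  1.2156 -1.2018]
tcp_pos [ 0.607  -0.1877  0.2625]
tcp_rot [9.964e-01 8.520e-02 2.500e-03 8.000e-04]
force [ 0.4735  0.1417 -3.3944]
moment [-0.038  -0.0319  0.0015]
width 0.1513
grasp_force 59.9494
[[ 0.985  0.17   0.005]
 [ 0.17  -0.985 -0.001]
 [ 0.005  0.002 -1.   ]]
d mm (present tool axes) [ -67.8 -392.2   30.9] dist 399.2
rotvec deg [-25.16  20.31 -80.19]
```

>>> {"op": "send_rows", "data": {"delta_pos": [[-6.8,-39.2,0],[-6.8,-39.2,0],[-6.8,-39.2,0],[-6.8,-39.2,0],[-6.8,-39.2,0],[-6.8,-39.2,0],[-6.8,-39.2,0],[-6.8,-39.2,0],[-6.8,-39.2,0],[-6.8,-39.2,0],[0,0,0],[0,0,0],[0,0,0],[0,0,0],[0,0,0],[0,0,0],[0,0,0],[0,0,0],[0,0,0],[0,0,0]], "rotation": [[0,0,0],[0,0,0],[0,0,0],[0,0,0],[0,0,0],[0,0,0],[0,0,0],[0,0,0],[0,0,0],[0,0,0],[-2.8,2.26,-8.9],[-2.8,2.26,-8.9],[-2.8,2.26,-8.9],[-2.8,2.26,-8.9],[-2.8,2.26,-8.9],[-2.8,2.26,-8.9],[-2.8,2.26,-8.9],[-2.8,2.26,-8.9],[-2.8,2.26,-8.9],[0,0,0]], "hand": [9,9,9,9,9,9,9,9,9,9,9,9,9,9,9,9,9,9,9,9]}}

```text
clock: 6.98
tcp_pos: [0.4705, 0.1858, 0.2577]
tcp_rot: [0.673, 0.695, 0.176, 0.185]
force: [0.1, -0.2, -2.5]
width: 0.148
grasp_force: 59.9
```

Run:
```python
from h import *
rel();st();plan(C+n*(.044+.015),ringR(92))
for nm in ['top','scene']: c=cam(nm)
a=load('top')['frame'];b=load('scene')['frame']
A=cv2.resize(a[200:290,150:240],(400,400),interpolation=cv2.INTER_CUBIC);B=cv2.resize(b[150:240,400:490],(400,400),interpolation=cv2.INTER_CUBIC)
cv2.imwrite('pics/c2.png',np.hstack([A,B])[...,::-1])
```

```text
head ex,ey,n [10.41 -1.61 80.23] ang 91.9 z [-0.007  -0.0015 -1.    ] F [-1.1 -0.2 -2.2] M [0.   0.89 0.03] q7 -1.13 t 6.975 w 0.14780889126420493
clock 6.975
q [-0.3411  0.0118 -0.3884  2.184   0.6001  0.6376 -1.1296]
tcp_pos [0.4705 0.1858 0.2577]
tcp_rot [0.6727 0.6945 0.1759 0.185 ]
force [ 0.1244 -0.188  -2.4618]
moment [-0.0098  0.8939  0.0233]
width 0.1478
grasp_force 59.9481
[[-0.027  0.869  0.494]
 [ 0.999  0.033 -0.005]
 [-0.02   0.493 -0.87 ]]
d mm (present tool axes) [  2.  -10.2  65.3] dist 66.1
rotvec deg [-0.4   0.07 -0.1 ]
```

View pics/c2.png

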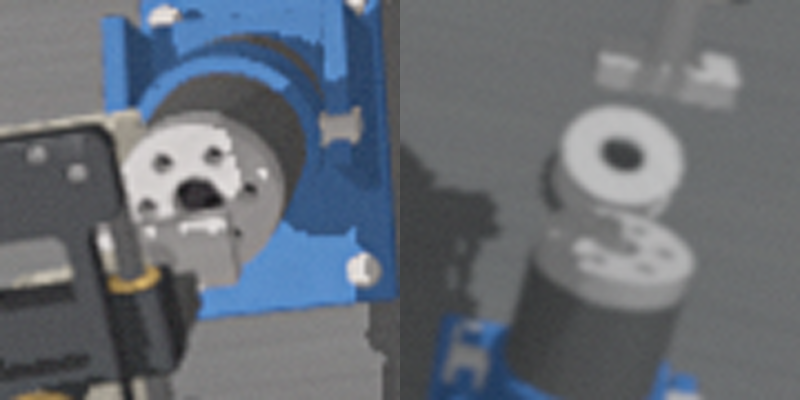

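The pins hang above the ring: the head is at crop (180,240) on the left and (665,80) on the right. I'll rotate on to the next hole pair, which keeps more wrist range for the clockwise turn.

>>> {"op": "send_rows", "data": {"delta_pos": [[2,-10.2,0],[0,0,0],[0,0,0],[0,0,0],[0,0,0],[0,0,0],[0,0,20],[0,0,20],[0,0,0]], "rotation": [[-0.4,0,0],[0,0,-10],[0,0,-10],[0,0,-10],[0,0,-10],[0,0,-10],[0,0,-10],[0,0,0],[0,0,0]], "hand": [9,9,9,9,9,9,9,9,9]}}

```text
clock: 8.2
tcp_pos: [0.4835, 0.1887, 0.2183]
tcp_rot: [0.236, 0.937, 0.061, 0.251]
force: [-1.2, 0.1, -3.6]
width: 0.154
grasp_force: 59.9
```

Run:
```python
from h import *
rel();plan(C+n*(.044+.015),ringR(152))
for nm in ['top','scene']: c=cam(nm)
a=load('top')['frame'];b=load('scene')['frame']
A=cv2.resize(a[220:280,160:220],(400,400),interpolation=cv2.INTER_CUBIC);B=cv2.resize(b[165:225,420:480],(400,400),interpolation=cv2.INTER_CUBIC)
cv2.imwrite('pics/c3.png',np.hstack([A,B])[...,::-1])
```

```text
head ex,ey,n [ 2.31  1.4  39.69] ang 151.76 z [-3.e-04 -8.e-04 -1.e+00] F [-2.8  0.1 -2.5] M [ 0.03  0.86 -0.01] q7 -0.25 t 8.2 w 0.15429177414162343
d mm (present tool axes) [ 1.4 -2.3 24.7] dist 24.8
rotvec deg [-0.05  0.01 -0.24]
```

View pics/c3.png

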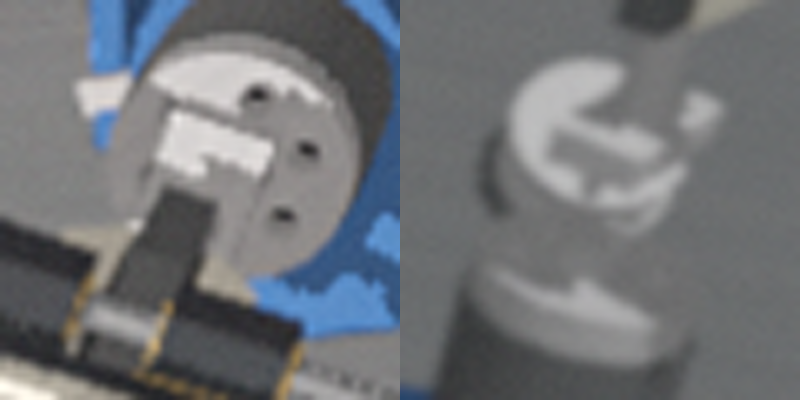

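The head is just above the ring with the pins over it. Approaching to 15 mm.

>>> {"op": "send_rows", "data": {"delta_pos": [[1.4,-2.3,12.7],[0,0,12],[0,0,0]], "rotation": [[0,0,-0.2],[0,0,0],[0,0,0]], "hand": [9,9,9]}}

```text
clock: 8.68
tcp_pos: [0.4939, 0.1876, 0.1974]
tcp_rot: [0.234, 0.937, 0.062, 0.252]
force: [-0.5, 0.6, -3.7]
width: 0.147
grasp_force: 59.9
```

Run:
```python
from h import *
rel();plan(C+n*(.044+.009),ringR(152))
```

```text
head ex,ey,n [ 0.95  0.47 16.38] ang 152.05 z [ 2.6e-03  6.0e-04 -1.0e+00] F [-2.3  0.7 -2.9] M [ 0.02  0.88 -0.03] q7 -0.34 t 8.675 w 0.1465394379668284
d mm (present tool axes) [ 0.5 -0.8  7.4] dist 7.4
rotvec deg [0.1  0.11 0.05]
```

>>> {"op": "send_rows", "data": {"delta_pos": [[0.5,-0.8,4],[0,0,2],[0,0,2],[0,0,2],[0,0,0]], "rotation": [[0,0,0],[0,0,0],[0,0,0],[0,0,0],[0,0,0]], "hand": [9,9,9,9,9]}}

```text
clock: 9.3
tcp_pos: [0.4976, 0.1879, 0.1883]
tcp_rot: [0.233, 0.937, 0.062, 0.252]
force: [-2.3, 2.5, -6.5]
width: 0.147
grasp_force: 59.9
```

Run:
```python
from h import *
rel();plan(C+n*(.044+.0),ringR(152))
```

```text
head ex,ey,n [-0.37  0.83  6.67] ang 152.14 z [ 0.0029  0.0022 -1.    ] F [-5.3  2.5 -4.4] M [ 0.82  1.85 -0.09] q7 -0.38 t 9.3 w 0.1467465109373712
d mm (present tool axes) [-0.8 -0.4  6.7] dist 6.7
rotvec deg [0.19 0.09 0.14]
```

>>> {"op": "send_rows", "data": {"delta_pos": [[0.9,0.1,0],[0,0,1.5],[0,0,1],[0,0,0]], "rotation": [[0,0,0],[0,0,0],[0,0,0],[0,0,0]], "hand": [9,9,9,9]}}

```text
clock: 9.8
tcp_pos: [0.4983, 0.188, 0.1851]
tcp_rot: [0.233, 0.937, 0.062, 0.252]
force: [-4.0, 2.5, -5.4]
width: 0.15
grasp_force: 59.9
```

Run:
```python
from h import *
rel();plan(C+n*(.044+.0),ringR(152))
```

```text
head ex,ey,n [-1.4   0.97  3.5 ] ang 152.14 z [ 0.0018  0.0016 -1.    ] F [-6.1  2.6 -2.7] M [ 0.94  2.01 -0.02] q7 -0.39 t 9.8 w 0.14952889678403772
d mm (present tool axes) [-1.7 -0.1  3.5] dist 3.9
rotvec deg [0.13 0.05 0.14]
```

>>> {"op": "send_rows", "data": {"delta_pos": [[0.8,0,0],[0,0,1.5],[0,0,1],[0,0,0]], "rotation": [[0,0,0],[0,0,0],[0,0,0],[0,0,0]], "hand": [9,9,9,9]}}

```text
clock: 10.3
tcp_pos: [0.4992, 0.188, 0.183]
tcp_rot: [0.233, 0.937, 0.062, 0.252]
force: [-4.8, 2.3, -4.3]
width: 0.15
grasp_force: 60.0
```

Run:
```python
from h import *
rel();plan(C+n*(.044+.0),ringR(152))
```

```text
head ex,ey,n [-1.62  0.88  1.17] ang 152.11 z [ 2.6e-03  9.0e-04 -1.0e+00] F [-6.3  2.3 -1.4] M [ 0.7   1.92 -0.03] q7 -0.41 t 10.3 w 0.14966106569721627
d mm (present tool axes) [-1.9  0.1  1.2] dist 2.3
rotvec deg [0.11 0.11 0.11]
```

>>> {"op": "send_rows", "data": {"delta_pos": [[0.7,-0.2,1],[0,0,1],[0,0,0]], "rotation": [[0,0,0],[0,0,0],[0,0,0]], "hand": [9,9,9]}}

```text
clock: 10.68
tcp_pos: [0.4994, 0.1882, 0.1827]
tcp_rot: [0.233, 0.937, 0.062, 0.254]
force: [-26.5, -3.2, 25.5]
width: 0.148
grasp_force: 60.0
```

Run:
```python
from h import *
rel()
```

```text
head ex,ey,n [-1.48  1.04  0.86] ang 152.12 z [ 5.4e-03  5.0e-04 -1.0e+00] F [-10.2  -3.3  35.3] M [-0.87  2.9  -0.07] q7 -0.42 t 10.675 w 0.14781442026451422
```

>>> {"op": "send_rows", "data": {"delta_pos": [[0,0,-1.1],[0,0,0],[0,0,0],[0,0,0],[0,0,0],[0,0,0],[0,0,0]], "rotation": [[0,0,0],[0,0,4],[0,0,4],[0,0,4],[0,0,4],[0,0,4],[0,0,0]], "hand": [9,9,9,9,9,9,9]}}

```text
clock: 11.55
tcp_pos: [0.4994, 0.1884, 0.1829]
tcp_rot: [0.392, 0.882, 0.105, 0.239]
force: [-11.4, 0.1, 7.5]
width: 0.148
grasp_force: 60.0
```

Run:
```python
from h import *
rel();plan(C+n*.044,ringR(132))
```

```text
head ex,ey,n [-1.46  1.27  1.  ] ang 132.08 z [ 0.0044  0.0011 -1.    ] F [-6.1  0.  12.2] M [0.08 1.86 0.24] q7 -0.76 t 11.55 w 0.14847504528065195
d mm (present tool axes) [-2.   0.4  1. ] dist 2.3
rotvec deg [0.23 0.12 0.08]
```

>>> {"op": "send_rows", "data": {"delta_pos": [[0,0,0],[0,0,0],[0,0,0],[0,0,0],[0,0,0],[0,0,0]], "rotation": [[0,0,4],[0,0,4],[0,0,4],[0,0,4],[0,0,4],[0,0,0]], "hand": [9,9,9,9,9,9]}}

```text
clock: 12.3
tcp_pos: [0.4995, 0.1884, 0.1829]
tcp_rot: [0.539, 0.801, 0.145, 0.217]
force: [-10.3, 1.3, 7.8]
width: 0.15
grasp_force: 60.0
```

Run:
```python
from h import *
rel()
for nm in ['top','scene']: c=cam(nm)
a=load('top')['frame'];b=load('scene')['frame']
A=cv2.resize(a[215:275,160:220],(400,400),interpolation=cv2.INTER_CUBIC);B=cv2.resize(b[165:225,420:480],(400,400),interpolation=cv2.INTER_CUBIC)
cv2.imwrite('pics/c4.png',np.hstack([A,B])[...,::-1])
```

```text
head ex,ey,n [-1.35  1.31  1.03] ang 112.08 z [ 0.0046  0.0012 -1.    ] F [-5.   1.3 11.9] M [0.01 1.77 0.19] q7 -1.1 t 12.3 w 0.15029457650126576
```

View pics/c4.png

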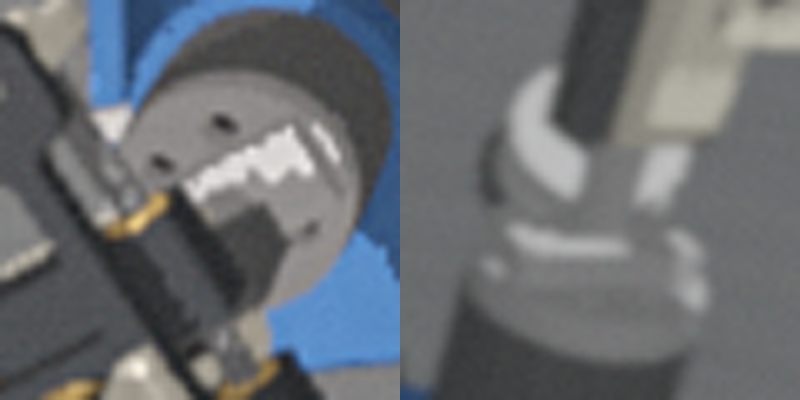

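The head is flat on the ring face with the pins in. The visible holes at left crop (165,160), (225,123) and (308,228) let me check the ring angle.

```bash
cat >> h.py <<'E'
def holes(pts,s,u0,v0):
    c=load('top');o=-np.array(c['R']).T@c['t']
    for x,y in pts:
        w=px2w(c,(x+.5)/s-.5+u0,(y+.5)/s-.5+v0,0.)-o;p=o+w*((C-o)@n)/(w@n)-C
        a=np.degrees(np.arctan2(p@ey,p@ex));print('hole',np.round([np.linalg.norm(p)*1000,a,a%60],1))
E
python3 - <<'E'
from h import *
holes([(165,160),(225,123),(308,228)],400/60,160,215)
E
```

```text
hole [19.7 49.5 49.5]
hole [21.2 -5.7 54.3]
hole [  21.4 -119.8    0.2]
```

>>> {"op": "send_rows", "data": {"delta_pos": [[0,0,0],[0,0,0],[0,0,0],[0,0,0]], "rotation": [[0,0,3],[0,0,3],[0,0,2],[0,0,0]], "hand": [9,9,9,9]}}

```text
clock: 12.9
tcp_pos: [0.4995, 0.1884, 0.1829]
tcp_rot: [0.594, 0.761, 0.16, 0.206]
force: [-9.9, 1.3, 7.6]
width: 0.148
grasp_force: 60.0
```

Run:
```python
from h import *
rel()
```

```text
head ex,ey,n [-1.32  1.31  1.01] ang 104.12 z [ 0.0046  0.0012 -1.    ] F [-4.7  1.2 11.5] M [-0.03  1.82  0.33] q7 -1.23 t 12.9 w 0.14840711930026865
```

>>> {"op": "send_rows", "data": {"delta_pos": [[0,0,0],[0,0,0],[0,0,0]], "rotation": [[0,0,3],[0,0,2],[0,0,0]], "hand": [9,9,9]}}

```text
clock: 13.28
tcp_pos: [0.4995, 0.1884, 0.183]
tcp_rot: [0.626, 0.735, 0.169, 0.199]
force: [-10.3, 1.4, 6.9]
width: 0.147
grasp_force: 60.0
```

Run:
```python
from h import *
rel()
```

```text
head ex,ey,n [-1.27  1.32  1.02] ang 99.11 z [ 0.0046  0.0012 -1.    ] F [-5.4  1.3 11.1] M [-0.04  1.8   0.34] q7 -1.32 t 13.275 w 0.1467123738998994
```

>>> {"op": "send_rows", "data": {"delta_pos": [[0,0,0],[0,0,0],[0,0,0]], "rotation": [[0,0,3],[0,0,2],[0,0,0]], "hand": [9,9,9]}}

```text
clock: 13.65
tcp_pos: [0.4996, 0.1884, 0.183]
tcp_rot: [0.658, 0.707, 0.177, 0.192]
force: [-9.7, 1.2, 8.9]
width: 0.152
grasp_force: 60.2
```

Run:
```python
from h import *
rel()
```

```text
head ex,ey,n [-1.24  1.3   1.02] ang 94.15 z [ 0.0047  0.0012 -1.    ] F [-4.   1.2 12.5] M [-0.11  1.73  0.68] q7 -1.4 t 13.65 w 0.1521945211791104
```

>>> {"op": "send_rows", "data": {"delta_pos": [[0,0,0],[0,0,0],[0,0,0]], "rotation": [[0,0,1.5],[0,0,0],[0,0,0]], "hand": [9,9,9]}}

```text
clock: 14.02
tcp_pos: [0.4996, 0.1884, 0.183]
tcp_rot: [0.666, 0.699, 0.179, 0.19]
force: [-9.1, 1.0, 7.4]
width: 0.145
grasp_force: 60.6
```

Run:
```python
from h import *
rel()
```

```text
head ex,ey,n [-1.18  1.32  1.01] ang 92.74 z [ 0.0049  0.0011 -1.    ] F [-4.2  1.  10.9] M [-0.13  1.55  1.07] q7 -1.43 t 14.025 w 0.14546634189568133
```

>>> {"op": "send_rows", "data": {"delta_pos": [[0,0,0],[0,0,0],[0,0,0]], "rotation": [[0,0,1.5],[0,0,0],[0,0,0]], "hand": [9,9,9]}}

```text
clock: 14.4
tcp_pos: [0.4996, 0.1884, 0.183]
tcp_rot: [0.675, 0.69, 0.182, 0.187]
force: [-9.0, 0.1, 8.1]
width: 0.152
grasp_force: 61.6
```

Run:
```python
from h import *
rel()
```

```text
head ex,ey,n [-1.16  1.35  1.02] ang 91.28 z [ 0.005   0.0011 -1.    ] F [-3.8  0.  11.5] M [-0.15  1.48  1.45] q7 -1.45 t 14.4 w 0.152430882396549
```

The moment climbs steadily to 1.45 N m, so the ring is at the hard stop. I'll ease back to zero torque and withdraw.

>>> {"op": "send_rows", "data": {"delta_pos": [[0,0,0],[0,0,0],[0,0,0]], "rotation": [[0,0,-3],[0,0,-3],[0,0,0]], "hand": [9,9,9]}}

```text
clock: 14.78
tcp_pos: [0.4996, 0.1885, 0.183]
tcp_rot: [0.639, 0.724, 0.172, 0.196]
force: [-10.2, 1.3, 8.0]
width: 0.153
grasp_force: 60.0
```

Run:
```python
from h import *
rel()
```

```text
head ex,ey,n [-1.21  1.39  1.03] ang 97.13 z [ 0.0046  0.0014 -1.    ] F [-4.8  1.3 12.1] M [0.07 1.79 0.01] q7 -1.35 t 14.775 w 0.1533028360750908
```

>>> {"op": "send_rows", "data": {"delta_pos": [[0,0,-1],[0,0,-2],[0,0,-3],[0,0,-5],[0,0,-10],[0,0,-25],[0,0,-25],[0,0,0]], "rotation": [[0,0,0],[0,0,0],[0,0,0],[0,0,0],[0,0,0],[0,0,0],[0,0,0],[0,0,0]], "hand": [9,9,9,9,9,9,9,9]}}

```text
clock: 15.78
tcp_pos: [0.4637, 0.1882, 0.245]
tcp_rot: [0.64, 0.723, 0.172, 0.196]
force: [0.7, -0.2, -3.5]
width: 0.149
grasp_force: 59.9
```

Run:
```python
from h import *
rel();st()
y=np.radians(9.8);R=np.array([[np.cos(y),np.sin(y),0],[np.sin(y),-np.cos(y),0],[0,0,-1]])
plan([.6055,-.1872,.25],R)
R0=Ro.from_quat(r.get_state()['tcp_rot']).as_matrix()
d=np.array([.6061,-.1874,.25])-np.array(r.get_state()['tcp_pos']);print('after rot:',(R.T@d*1000).round(1))
```

```text
head ex,ey,n [-1.27  0.93 72.67] ang 97.04 z [ 0.0053  0.0016 -1.    ] F [-1.1 -0.2 -3.4] M [ 0.06  0.89 -0.01] q7 -1.13 t 15.775 w 0.1490436976680339
clock 15.775
q [-0.448   0.0115 -0.3078  2.2277  0.6604  0.6069 -1.1271]
tcp_pos [0.4637 0.1882 0.245 ]
tcp_rot [0.6395 0.7231 0.1725 0.1961]
force [ 0.7212 -0.1895 -3.5253]
moment [0.0621 0.8908 0.0203]
width 0.149
grasp_force 59.9491
[[-0.105  0.857  0.504]
 [ 0.992  0.123 -0.001]
 [-0.063  0.5   -0.864]]
d mm (present tool axes) [-387.8   78.    67.7] dist 401.3
rotvec deg [ 26.83 -19.8   85.01]
after rot: [ 76.4 394.4  -5. ]
```

>>> {"op": "send_rows", "data": {"delta_pos": [[0,0,0],[0,0,0],[0,0,0],[0,0,0],[0,0,0],[0,0,0],[0,0,0],[0,0,0],[0,0,0],[0,0,0],[7.6,39.4,-0.5],[7.6,39.4,-0.5],[7.6,39.4,-0.5],[7.6,39.4,-0.5],[7.6,39.4,-0.5],[7.6,39.4,-0.5],[7.6,39.4,-0.5],[7.6,39.4,-0.5],[7.6,39.4,-0.5],[7.6,39.4,-0.5]], "rotation": [[2.68,-1.98,8.5],[2.68,-1.98,8.5],[2.68,-1.98,8.5],[2.68,-1.98,8.5],[2.68,-1.98,8.5],[2.68,-1.98,8.5],[2.68,-1.98,8.5],[2.68,-1.98,8.5],[2.68,-1.98,8.5],[2.68,-1.98,8.5],[0,0,0],[0,0,0],[0,0,0],[0,0,0],[0,0,0],[0,0,0],[0,0,0],[0,0,0],[0,0,0],[0,0,0]], "hand": [9,9,9,9,9,9,9,9,9,9,9,9,9,9,9,9,9,9,9,9]}}

```text
clock: 18.27
tcp_pos: [0.6056, -0.1895, 0.247]
tcp_rot: [0.996, 0.085, -0.002, 0.001]
force: [1.0, 0.5, -3.7]
width: 0.15
grasp_force: 60.0
```

>>> {"op": "send_rows", "data": {"delta_pos": [[0,0,0],[0,0,0]], "rotation": [[0,0,0],[0,0,0]], "hand": [9,9]}}

```text
clock: 18.52
tcp_pos: [0.6053, -0.1873, 0.2472]
tcp_rot: [0.996, 0.085, -0.002, 0.001]
force: [0.9, 0.1, -3.4]
width: 0.149
grasp_force: 59.9
```

Run:
```python
from h import *
st()
y=np.radians(9.8);R=np.array([[np.cos(y),np.sin(y),0],[np.sin(y),-np.cos(y),0],[0,0,-1]])
plan([.6061,-.1874,.0629],R)
for nm in ['top','scene']: c=cam(nm)
a=load('top')['frame'];b=load('scene')['frame']
A=cv2.resize(a[215:275,165:225],(400,400),interpolation=cv2.INTER_CUBIC);B=cv2.resize(b[180:260,210:290],(400,400),interpolation=cv2.INTER_CUBIC)
cv2.imwrite('pics/c5.png',np.hstack([A,B])[...,::-1])
```

```text
clock 18.525
q [ 0.1815  0.4359  0.0483  1.5196 -0.019   1.1906 -1.1677]
tcp_pos [ 0.6053 -0.1873  0.2472]
tcp_rot [ 9.964e-01  8.520e-02 -2.300e-03  7.000e-04]
force [ 0.8682  0.1185 -3.3916]
moment [ 0.1307  0.014  -0.0088]
width 0.1494
grasp_force 59.9496
[[ 0.985  0.17  -0.005]
 [ 0.17  -0.985 -0.002]
 [-0.005  0.001 -1.   ]]
d mm (present tool axes) [1.700e+00 1.000e-01 1.843e+02] dist 184.3
rotvec deg [ 0.06  0.27 -0.02]
```

View pics/c5.png

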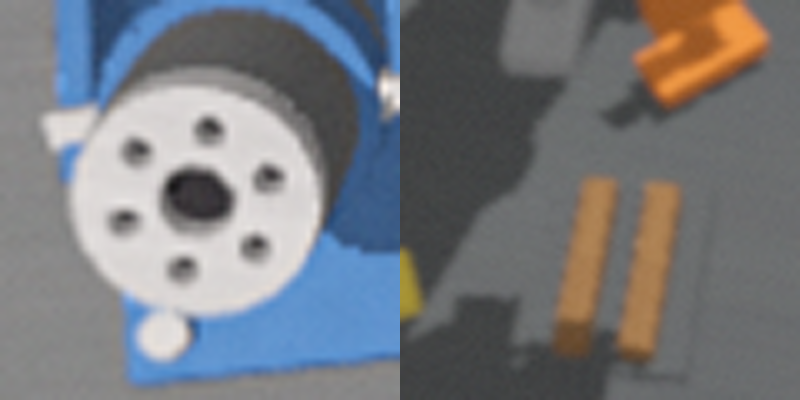

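The ring holes are now at left crop (137,151), (209,130), (268,178), (255,247), (183,268) and (122,221). The rest is clear, with its rails at right crop (590,265) and (650,270).

Run:
```python
from h import *
holes([(137,151),(209,130),(268,178),(255,247),(183,268),(122,221)],400/60,165,215)
```

```text
hole [20.1 41.1 41.1]
hole [ 19.7 -18.4  41.6]
hole [ 19.5 -79.6  40.4]
hole [  19.9 -140.6   39.4]
hole [ 20.2 159.6  39.6]
hole [ 20.8 100.5  40.5]
```

>>> {"op": "send_rows", "data": {"delta_pos": [[0.9,0,30],[0,0,40],[0,0,40],[0,0,30],[0,0,20],[0,0,12],[0,0,6],[0,0,0]], "rotation": [[0,0.25,0],[0,0,0],[0,0,0],[0,0,0],[0,0,0],[0,0,0],[0,0,0],[0,0,0]], "hand": [9,9,9,9,9,9,9,9]}}

```text
clock: 19.62
tcp_pos: [0.6071, -0.1868, 0.0709]
tcp_rot: [0.996, 0.086, 0.001, 0.001]
force: [-0.8, -0.7, -3.5]
width: 0.147
grasp_force: 59.9
```

Run:
```python
from h import *
st()
y=np.radians(9.8);R=np.array([[np.cos(y),np.sin(y),0],[np.sin(y),-np.cos(y),0],[0,0,-1]])
plan([.6061,-.1874,.0619],R)
```

```text
clock 19.625
q [ 0.1933  0.6047  0.0312  1.7111 -0.0238  0.8236 -1.1636]
tcp_pos [ 0.6071 -0.1868  0.0709]
tcp_rot [9.963e-01 8.590e-02 1.200e-03 5.000e-04]
force [-0.751  -0.7423 -3.4679]
moment [0.0468 0.0668 0.0415]
width 0.147
grasp_force 59.9494
[[ 0.985  0.171  0.002]
 [ 0.171 -0.985 -0.001]
 [ 0.002  0.001 -1.   ]]
d mm (present tool axes) [-1.1  0.4  9. ] dist 9.1
rotvec deg [ 0.07 -0.13  0.06]
```

>>> {"op": "send_rows", "data": {"delta_pos": [[-1,0.4,4],[0,0,3],[0,0,1],[0,0,0]], "rotation": [[0,0,0],[0,0,0],[0,0,0],[0,0,0]], "hand": [9,9,9,9]}}

```text
clock: 20.12
tcp_pos: [0.606, -0.1875, 0.0626]
tcp_rot: [0.996, 0.086, 0.001, 0.0]
force: [1.0, 0.6, -3.3]
width: 0.148
grasp_force: 59.9
```

>>> {"op": "send_rows", "data": {"delta_pos": [[0,0,0.8],[0,0,0]], "rotation": [[0,0,0],[0,0,0]], "hand": [9,9]}}

```text
clock: 20.38
tcp_pos: [0.6062, -0.1876, 0.062]
tcp_rot: [0.996, 0.086, 0.001, 0.001]
force: [-1.4, -0.5, -2.4]
width: 0.149
grasp_force: 59.9
```

>>> {"op": "send_rows", "data": {"delta_pos": [[0,0,0.5],[0,0,0]], "rotation": [[0,0,0],[0,0,0]], "hand": [9,9]}}

```text
clock: 20.62
tcp_pos: [0.6063, -0.1876, 0.0619]
tcp_rot: [0.996, 0.086, 0.001, 0.001]
force: [-1.3, 0.5, 5.5]
width: 0.149
grasp_force: 60.0
```

Resting on the rails now. Release gently to a narrow opening, then rise.

>>> {"op": "send_rows", "data": {"delta_pos": [[0,0,0],[0,0,0],[0,0,0],[0,0,0],[0,0,0],[0,0,0],[0,0,-8],[0,0,-20],[0,0,-40],[0,0,-40],[0,0,-40],[0,0,0],[0,0,0]], "rotation": [[0,0,0],[0,0,0],[0,0,0],[0,0,0],[0,0,0],[0,0,0],[0,0,0],[0,0,0],[0,0,0],[0,0,0],[0,0,0],[0,0,0],[0,0,0]], "hand": [16,20,28,36,44,44,44,44,44,44,44,44,44]}}

```text
clock: 22.25
tcp_pos: [0.6055, -0.1873, 0.2094]
tcp_rot: [0.996, 0.086, 0.001, 0.0]
force: [-0.4, -0.4, 0.1]
width: 0.48
grasp_force: 0.0
```

Run:
```python
from h import *
st()
for nm in ['top','scene']: c=cam(nm)
b=load('scene')['frame']; a=load('top')['frame']
A=cv2.resize(b[110:310,180:480],(750,500),interpolation=cv2.INTER_CUBIC)
cv2.imwrite('pics/c6.png',A[...,::-1])
P=cloud(load('scene')).reshape(-1,3)
near=P[np.hypot(P[:,0]-.606,P[:,1]+.187)<.04]
for lo,hi in [(0.094,0.108),(0.026,0.034)]:
    g=near[(near[:,2]>lo)&(near[:,2]<hi)]
    if len(g)>5: print(lo,len(g),g.mean(0).round(4),cv2.minAreaRect((g[:,:2]*1000).astype(np.float32)))
```

```text
clock 22.25
q [ 0.1857  0.4607  0.0442  1.5765 -0.0219  1.1025 -1.1639]
tcp_pos [ 0.6055 -0.1873  0.2094]
tcp_rot [9.963e-01 8.580e-02 1.100e-03 4.000e-04]
force [-0.4058 -0.4024  0.1229]
moment [ 0.0664 -0.022   0.0437]
width 0.4801
grasp_force 0.0
[[ 0.985  0.171  0.002]
 [ 0.171 -0.985 -0.001]
 [ 0.002  0.001 -1.   ]]
0.094 155 [ 0.6062 -0.1886  0.0993] ((605.2543334960938, -189.09671020507812), (45.878623962402344, 14.492247581481934), 8.56418514251709)
0.026 186 [ 0.6109 -0.1856  0.0295] ((604.65234375, -189.42881774902344), (55.306007385253906, 26.280906677246094), 9.652207374572754)
```

View pics/c6.png

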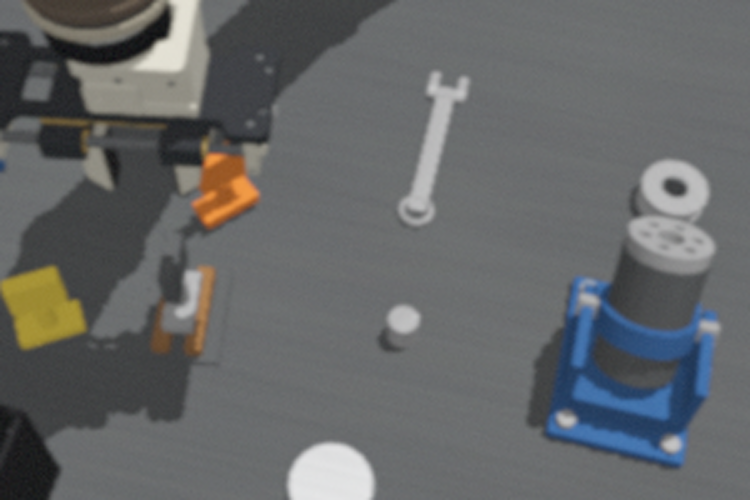

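The spanner stands upright on its rest at (185,300), the hand is clear above it, and the bystanders are where they were. Handing in.

```bash
python3 -c "
from bench import r
print(r.sign_off())"
```

```text
the job is handed in; nothing more can be done
None
```

Job handed in at about 22 s: both pins were felt fully home, the ring was turned about 52° clockwise until the torque showed the hard stop, and the spanner is back upright on its rest and released.

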